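# Close and lock the microscope's lamp house

### The arm

A 7-joint arm with a two-finger parallel gripper is mounted at the origin on the work surface. World frame = base frame: x ahead of the robot, y to its left, z up, the work surface at z = 0. Lengths are in mm, angles in rad, forces in N, time in s.
With the tool pointing down it reaches from about 400 to 900 mm from the base axis. Payload 5.6 kg.
Tool frame: the origin (TCP) lies between the finger pads; the fingertips stand 8 mm ahead of it and the grasp point (between the pads) lies 11 mm behind it; z points along the fingers, y is the line along which they close (so a half turn about z gives the same grasp; the last joint's range is limited). The gripper opens to 92 mm and grips with 3 to 60 N. Pads are 20 mm wide; open, the fingers measure 128 mm over their backs; the gripper's body (75 mm by 189 mm) begins 69 mm behind the grasp point.
Start: joints at [1.265, 0.468, -0.012, 1.603, 0.006, 1.071, -0.056], TCP at [168.818, -627.701, 222.592] pointing down, gripper open.
Joint ranges: [-2.53, 2.53], [-0.31, 2.02], [-1.57, 1.55], [0.28, 2.44], [-1.29, 4.43], [0.15, 1.84], [-2.92, 2.92]. Speed limits (rad/s): [2.57, 2.57, 3.14, 3.14, 3.14, 3.14, 3.14].

### API

Orientations are given as a rotation vector (axis times angle).
In Python, from cell import robot, grip, kinematics, readout, read_camera, camera_info, ticket, spot_in, mark_of gives the robot as it stands. Calls block until the motion is done:
- robot.movep(position, orientation): joint-space move of the TCP to a pose.
- robot.servo_line(position, feed=150, rotation=None): straight line of the TCP; rotation=None keeps the orientation; feed is the mean speed in mm/s.
- robot.goto_joints(angles): joint-space move.
- grip(opening, newtons=None): opening from 0.0 (shut) to 1.0 (fully open); newtons is the grip in N (None keeps the last); returns when the fingers have stopped.
- robot.hold(seconds).
- kinematics.ik(position, orientation): joint angles nearest the present ones, or None.
- readout.observe(): the state.
- read_camera(name): name is "side" or "top"; returns (picture, depth): 384x512x3 uint8, red, green, blue; 384x512 float32, mm along the optical axis (not along the pixel's ray), 0 where there is no reading.
- camera_info(name): a dict with "camera_matrix" (3x3 intrinsics, pixels), "R" (3x3) and "t" (3): a world point X has camera coordinates R X + t. Camera axes: x right, y down, z forward; pixel columns grow to the right and rows downward; lengths in mm; the calibration is good to about 2 mm. A picture is of the moment at which its call begins. camera_info takes no time and is no camera call.
A pose or a line that the arm cannot do raises robot.IKError and nothing moves.
- ticket.job_done(): hands the job in; it is judged then, once.
Trained networks look in the newest picture that a camera, given by its name, has taken for a name from the list of things; names that differ only in an ending like _2 or _b are one class to them, and where a whole thing is asked for, a point or a joint stands for the part that bears it (a point fixed in the world has none). Each returns a list of dicts, best first, with "p" (0 to 1); they miss things now and then, are a little off and sometimes report something else, mostly with a low value. They report only what shows in the picture. A call takes as long as a camera call.
- spot_in(camera, query): "xy" ([column, row] in pixels, amid what is visible of it).
- mark_of(camera, query): "xy" ([column, row] in pixels: a listed point, or the origin of a listed thing).
The state is a dict: "t": time; "joints": joint angles; "joint_velocities": joint speeds; "joint_torque": joint torques, N m; "tcp_pos": TCP position; "tcp_rot": TCP orientation; "contact_force": force on the tool from outside, world axes, zero at the start; "wrist_torque": the same for the moment, N m; "grip_width": opening from 0.0 (shut) to 1.0 (fully open); "grip_force": force on a finger pad.
Only numpy, scipy, OpenCV 4.12 (cv2) and the standard library are available. Lean on these libraries where they do the work, as an engineer would, in place of code of your own. Each camera call takes 0.05 s, during which the arm holds its last target. There are 200 camera calls.

### The job

The bulb has been changed: push the lamp carriage fully home into the grey lamp house, then take the orange flat driver, seat its blade in the slot of the brass screw on the roof and turn the screw clockwise to its stop, in one go without the blade leaving the slot. Then put the driver back upright in its empty hole in the stand and let go. Turn the screw with the driver only and leave the other things where they are.

Things in the scene. Friction and masses are not known exactly. Their poses are not given: they have to be found in the camera images.
- lamp_house: grey box fixed to the bench, 130 (x) x 100 (y) x 88 (z) mm, cooling ribs (to z = 93 mm) on the rear half of its roof, a steel tube 56 mm in diameter and 30 mm long on its back. Origin: centre of its underside; its -x side is the front, which carries the carriage.
- carriage (a joint): lamp carriage sliding in the lamp house's front: how far it stands out, in m; 0 = fully home at its stop, 0.06 = farthest. Moves along the lamp house's x axis, friction about 2 N, stays where left. Black front plate 84 mm wide, 8 mm thick, from 10 to 78 mm above the bench; a pull lip 36 mm wide at 19 to 25 mm above the bench stands 12 mm out from it.
- carriage_front (a point): point on the outer face of the carriage's black front plate, in its middle, 55 mm above the bench; axes as the lamp house. With the carriage home it lies at x = -73 mm, y = 0 in the lamp house's frame.
- screw (a joint): the brass cam screw's angle in rad: 0 = unlocked, growing clockwise seen from above to 1.2 = locked at its stop, where the slot lies across the lamp house (along its y axis) in line with the two red marks. It starts between 0 and 0.2; it turns with about 0.12 N m of friction and stays where it is left.
- screw_slot (a point): centre of the mouth of the slot in the brass screw head, 99 mm above the bench. x axis along the slot, y across it, z up; turns with the screw. Head 36 mm in diameter, 11 mm high, upright axis, 30 mm in front of the roof's middle. The slot runs right across the head, 7 mm deep, flat floor; 5.5 mm wide in its lower 4 mm, its upper 3 mm flare to 10.5 mm at the mouth.
- driver: loose flat driver with orange handle, about 110 g, upright, blade down, in one of the stand's holes (any yaw; tip 8 mm above the bench). Origin: middle of the blade's tip; z up to the handle, x along the blade's width, y across its thickness. Blade 20 mm wide, 2.5 mm thick in its lowest 6 mm, 3.5 mm above; shank 12 mm; flange 43 mm in diameter at z = 62 to 68 mm rests on the stand.
- driver_handle (a point): middle of the driver's orange handle, 92 mm above the tip; axes as the driver. Handle 26 mm (along x) by 22 mm (along y) with flat sides, from the flange's top at 68 mm to 116 mm above the tip; small black cap up to 121 mm.
- stand: white block fixed to the bench, 60 (x) x 160 (y) x 70 (z) mm, with two upright square holes right through, 28 mm wide. Origin: centre of its underside.
- stand_hole0 (a point): centre of the mouth of the hole at y = -45 mm of the stand, 70 mm above the bench
- stand_hole1 (a point): centre of the mouth of the hole at y = +45 mm of the stand, 70 mm above the bench
- socket_driver: bystander: the same kind of driver with blue handle and round socket tip, in the other hole of the stand; same sizes (its cap stands 129 mm above the bench) and origin at its tip
- jar: bystander: glass specimen jar with blue cap, 56 mm in diameter, 75 mm high; origin at centre of underside
- slide_box: bystander: flat green box for slides, 112 x 92 x 36 mm; origin at centre of underside
- bulb_carton: bystander: cardboard carton with yellow band, 60 x 60 x 90 mm; origin at centre of underside

How it is judged (in metres and radians):
On the way, in this order (a step that is already met when the one before it is completed fails the run):
1. the lamp carriage is pushed fully home (within 3 mm) (value of joint carriage below 0.003 m), for 0.2 s.
2. the driver's blade is seated in the slot (tip at least 4 mm below the mouth) and the screw not yet turned beyond 0.45 rad (z of driver in the frame of screw_slot below -0.004 m and x of driver in the frame of screw_slot between -0.009 and 0.009 m and y of driver in the frame of screw_slot between -0.004 and 0.004 m and value of joint screw below 0.45 rad), for 0.1 s.
3. the screw is turned to its stop (beyond 1.08 rad) with the blade still seated (z of driver in the frame of screw_slot below -0.004 m and x of driver in the frame of screw_slot between -0.009 and 0.009 m and y of driver in the frame of screw_slot between -0.004 and 0.004 m and value of joint screw above 1.08 rad), for 0.2 s.
At the end, for the whole second after the job is handed in: The carriage is home within 3 mm, the screw stands beyond 1.08 rad (stop at 1.2), and the driver stands at rest and upright (within 0.08 rad) in the stand's free hole, tip within 8 mm of the hole's axis and its flange down on the stand (tip under 11 mm above the bench), released (value of joint carriage below 0.003 m and value of joint screw above 1.08 rad and (horizontal distance between driver and stand_hole0 below 0.008 m or horizontal distance between driver and stand_hole1 below 0.008 m) and height (world z) of driver below 0.011 m and angle between driver's own z axis and vertical below 0.08 rad and linear speed of driver below 0.02 m/s); the robot touches nothing.
It fails at once if the blade leaves the slot with the screw part turned (0.45 to 1.08 rad) (value of joint screw between 0.45 and 1.08 rad and (z of driver in the frame of screw_slot above -0.002 m or horizontal distance between driver and screw_slot above 0.015 m)).
It fails at once if the fingers touch the screw (over 1 N) (contact force between the fingers and screw above 1 N).
It fails at once if a bystander is moved by more than 20 mm (distance of any of socket_driver, jar, slide_box, bulb_carton from where it was at the start of the episode above 0.02 m).
It also fails if it takes over 69 s, if anything falls off the work surface, if the arm or the gripper's body presses on something with over 40 N, if the wrist force passes 120 N, or if a joint passes its speed limit or range.

## Working session

There is one attempt and no reset: what is moved stays moved. The work goes in short steps, each a Python script; the robot and the scene stay as the last script left them, time stands still between calls to the robot, and variables do not carry over. Pictures are saved under pics/ and viewed, at most 10 in all, crops included, and the job is handed in when it is done.

```bash
ls; mkdir -p pics
cat > h.py <<'E'
import numpy as np, cv2
from cell import *
from scipy.spatial.transform import Rotation as Ro
def snap(n,f=None):
    im,d=read_camera(n)
    if f: cv2.imwrite(f,im[:,:,::-1])
    return im,d
def unproj(n,uv,z):  # z depth along axis
    c=camera_info(n);K=np.array(c["camera_matrix"]);R=np.array(c["R"]);t=np.array(c["t"])
    r=np.linalg.inv(K)@np.array([uv[0],uv[1],1.])
    return R.T@(r*z-t)
def onplane(n,uv,h):
    c=camera_info(n);K=np.array(c["camera_matrix"]);R=np.array(c["R"]);t=np.array(c["t"])
    o=-R.T@t; r=R.T@np.linalg.inv(K)@np.array([uv[0],uv[1],1.])
    return o+r*(h-o[2])/r[2]
def proj(n,X):
    c=camera_info(n);K=np.array(c["camera_matrix"]);p=K@(np.array(c["R"])@np.array(X,float)+np.array(c["t"]));return p[:2]/p[2]
def tri(ps): # [(cam,uv)]
    A=[];b=[]
    for n,uv in ps:
        o=onplane(n,uv,0);q=onplane(n,uv,100);d=(q-o)/np.linalg.norm(q-o);P=np.eye(3)-np.outer(d,d);A.append(P);b.append(P@o)
    return np.linalg.solve(sum(A),sum(b))
def rot(yaw): # tool down, tool y axis direction yaw (of tool x)
    return (Ro.from_euler('z',yaw)*Ro.from_euler('x',np.pi)).as_rotvec()
E
python3 - <<'E'
from h import *
np.set_printoptions(precision=3,suppress=True)
s=readout.observe();print(s["t"],s["tcp_rot"],s["contact_force"])
for n in("side","top"):
    im,d=snap(n,f"pics/{n}0.png")
    c=camera_info(n);print(n,np.array(c["camera_matrix"]),-np.array(c["R"]).T@np.array(c["t"]),np.array(c["R"])[2])
for q in ["lamp_house","carriage_front","screw_slot","driver","driver_handle","stand","stand_hole0","stand_hole1","socket_driver","jar","slide_box","bulb_carton"]:
    m={}
    for n in("side","top"):
        r=mark_of(n,q)[:2];print(q,n,[(np.round(a["xy"],1).tolist(),round(a["p"],2)) for a in r]); 
        if r:m[n]=r[0]["xy"]
    if len(m)==2:print("  tri",tri(list(m.items())))
E
```

```text
cell.py
pics
0.0 [-3.113 -0.411  0.001] [0.04  0.203 0.571]
side [[375.402   0.    258.912]
 [  0.    375.402 189.679]
 [  0.      0.      1.   ]] [ 295.39  -500.828  771.714] [ 0.286  0.617 -0.733]
top [[497.777   0.    257.842]
 [  0.    497.777 199.661]
 [  0.      0.      1.   ]] [ 334.806   53.891 1532.277] [ 0.147 -0.004 -0.989]
lamp_house side [([265.8, 192.9], 0.97)]
lamp_house top [([231.7, 183.5], 0.64)]
  tri [611.954 129.339   0.145]
carriage_front side [([222.8, 189.9], 0.87), ([300.7, 318.5], 0.45)]
carriage_front top [([229.9, 215.6], 0.91)]
  tri [497.172 133.72   63.56 ]
screw_slot side [([259.1, 169.8], 0.58)]
screw_slot top [([226.6, 189.7], 0.61), ([326.9, 209.7], 0.41)]
  tri [585.964 137.762  90.277]
driver side [([284.9, 291.0], 0.75), ([224.8, 188.7], 0.72)]
driver top [([327.2, 212.3], 0.75)]
  tri [ 514.956 -163.682   15.442]
driver_handle side [([285.4, 267.8], 0.59)]
driver_handle top [([330.3, 208.4], 0.67)]
  tri [ 514.29  -159.674  106.877]
stand side [([291.6, 309.4], 0.78), ([256.3, 173.8], 0.75)]
stand top [([340.2, 214.1], 0.92), ([357.7, 215.0], 0.55)]
  tri [ 509.666 -204.613    8.311]
stand_hole0 side [([299.0, 319.2], 0.62)]
stand_hole0 top [([360.1, 213.1], 0.74), ([328.2, 210.5], 0.59)]
  tri [ 500.569 -252.304   67.797]
stand_hole1 side [([299.0, 319.2], 0.62)]
stand_hole1 top [([360.1, 213.1], 0.74), ([328.2, 210.5], 0.59)]
  tri [ 500.569 -252.304   67.797]
socket_driver side [([303.0, 328.3], 0.82)]
socket_driver top [([231.3, 181.6], 0.5), ([355.2, 216.6], 0.46)]
  tri [  880.087   192.982 -1337.452]
jar side [([177.7, 159.5], 0.84)]
jar top [([152.0, 244.7], 0.87)]
  tri [429.095 377.796  -9.373]
slide_box side [([397.6, 290.0], 0.65)]
slide_box top [([351.9, 145.5], 0.65), ([152.0, 244.1], 0.52)]
  tri [ 737.154 -258.469    2.38 ]
bulb_carton side []
bulb_carton top [([156.2, 178.3], 0.65)]
```

Run:
```python
import cv2
a=cv2.imread("pics/side0.png");cv2.imwrite("pics/side0c.png",cv2.resize(a[90:370,150:450],None,fx=2.6,fy=2.1,interpolation=2) if 0 else cv2.resize(a[120:360,170:440],(675,600)))
a=cv2.imread("pics/top0.png");cv2.imwrite("pics/top0c.png",cv2.resize(a[120:270,180:380],(800,600)))
```

```text
(no output)
```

View pics/side0c.png

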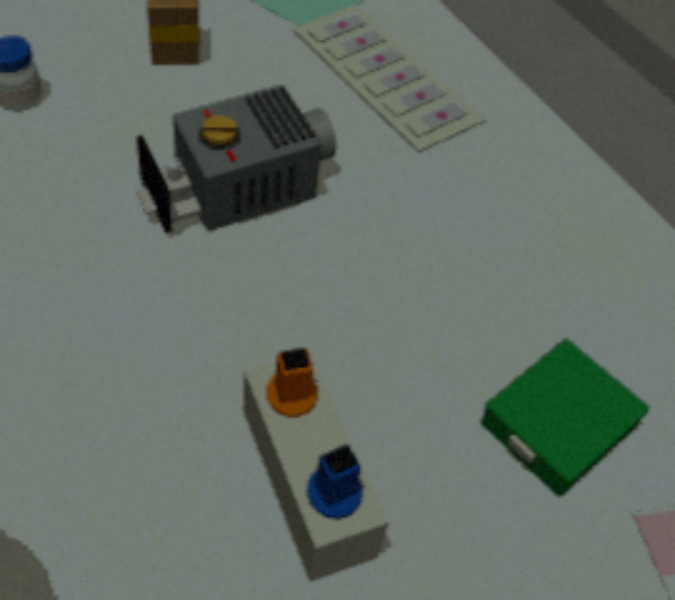

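View pics/top0c.png

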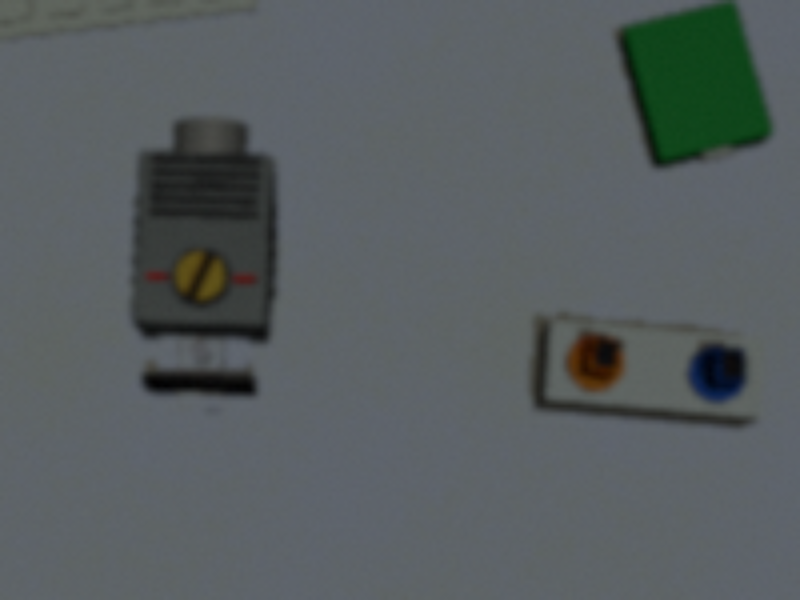

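Both views agree: the orange driver sits in the hole nearer the lamp house (top crop ~[595,360]) and the blue one at [718,372]. The house roof spans [135..275, 150..335], with the screw at [201,276] and its slot tilted. The carriage plate stands out at row 382. Next I fit these from depth and colour.

```bash
cat > fit.py <<'E'
from h import *
def cloud(n,im,d):
    c=camera_info(n);K=np.array(c["camera_matrix"]);R=np.array(c["R"]);t=np.array(c["t"])
    v,u=np.mgrid[:384,:512]
    P=np.stack([(u-K[0,2])/K[0,0]*d,(v-K[1,2])/K[1,1]*d,d],-1)
    return (P-t)@R   # R^T (p-t)
def rect(pts):
    (c,s,a)=cv2.minAreaRect(pts[:,:2].astype(np.float32)); return np.round(c,1),np.round(s,1),round(a,1)
E
python3 - <<'E'
from fit import *
np.set_printoptions(precision=2,suppress=True)
for n in("side","top"):
    im,d=snap(n); X=cloud(n,im,d); hsv=cv2.cvtColor(im,cv2.COLOR_RGB2HSV); H,S,V=[hsv[...,i].astype(int) for i in range(3)]
    ok=d>0
    def reg(cx,cy,r,z0,z1): return ok&(np.hypot(X[...,0]-cx,X[...,1]-cy)<r)&(X[...,2]>z0)&(X[...,2]<z1)
    m=reg(510,-205,110,62,74);print(n,"standtop",m.sum(),rect(X[m]),np.median(X[m][:,2]))
    m=reg(612,132,110,80,91);print(" roof",m.sum(),rect(X[m]),np.median(X[m][:,2]))
    m=reg(585,135,35,0,120)&(S>100)&(H>15)&(H<35);print(" brass",m.sum(),rect(X[m]),X[m].mean(0),np.percentile(X[m][:,2],[10,50,90]))
    m=reg(515,-160,60,0,140)&(S>140)&(H<20)&(X[...,2]<85);print(" orange flange",m.sum(),rect(X[m]),X[m].mean(0))
    m=reg(515,-160,60,0,140)&(S>140)&(H<20)&(X[...,2]>90);print(" orange handle",m.sum(),rect(X[m]),X[m].mean(0))
    m=reg(515,-160,30,119,140);print(" top cap",m.sum(),rect(X[m]),X[m].mean(0))
    m=reg(497,134,60,5,85)&(V<45)&(X[...,0]<520);print(" plate",m.sum(),rect(X[m]),X[m].mean(0))
    m=reg(510,-250,30,119,140);print(" blue cap",m.sum(),X[m].mean(0))
    # images upscaled rectified at z=99 screw & z=129 driver
    for nm,c0,h in(("scr",(586,136),99),("drv",(514,-161),127)):
        g=np.array([[(c0[0]+45-i*0.3,c0[1]+45-j*0.3) for j in range(300)] for i in range(300)])
        c=camera_info(n);K=np.array(c["camera_matrix"]);P=(np.dstack([g,np.full((300,300),h)])@np.array(c["R"]).T+np.array(c["t"]))@K.T
        uv=(P[...,:2]/P[...,2:]).astype(np.float32)
        o=cv2.remap(im,uv[...,0],uv[...,1],cv2.INTER_CUBIC); cv2.imwrite(f"pics/r_{n}_{nm}.png",np.clip(o[:,:,::-1]*1.6,0,255).astype(np.uint8))
a=[cv2.imread(f"pics/r_{n}_{k}.png") for n in("side","top") for k in("scr","drv")]
cv2.imwrite("pics/rect.png",np.vstack([np.hstack(a[:2]),np.hstack(a[2:])]))
E
```

```text
side standtop 1445 (array([ 508.6, -206.2]), array([161.6,  61. ]), 83.7) 70.34326291673669
 roof 1017 (array([589.9, 126. ]), array([102.4, 169.6]), 87.1) 88.19935910270026
 brass 141 (array([582.8, 127.8]), array([36.8, 38.2]), 83.5) [580.98 125.62  97.46] [ 92.9   98.39 100.61]
 orange flange 160 (array([ 514.1, -164. ]), array([36.8, 41.5]), 70.3) [ 510.63 -169.94   76.51]
 orange handle 173 (array([ 512.1, -164.7]), array([17.7, 25.7]), 79.1) [ 509.61 -168.37  112.41]
 top cap 135 (array([ 512.8, -163.1]), array([18.9, 25.6]), 74.5) [ 511.93 -163.87  126.38]
 plate 215 (array([511.5, 127.8]), array([78.2, 18.2]), 86.6) [504.61 119.07  57.56]
 blue cap 165 [ 501.89 -252.83  126.49]
top standtop 706 (array([ 511.2, -203.6]), array([160.6,  61.3]), 83.6) 69.68164647232715
 roof 969 (array([592.5, 129.7]), array([100.3, 171.5]), 88.4) 87.5195523530735
 brass 134 (array([582.3, 130.7]), array([38.3, 34.9]), 84.3) [582.44 129.79  96.82] [ 89.72  97.33 102.75]
 orange flange 48 (array([ 513.5, -156.9]), array([35.2, 29.4]), 43.5) [ 511.02 -154.15   76.01]
 orange handle 62 (array([ 515.4, -157.9]), array([21.5, 25.2]), 71.3) [ 512.46 -154.68  118.32]
 top cap 64 (array([ 515.8, -158.3]), array([21. , 26.3]), 76.7) [ 514.87 -158.37  126.23]
 plate 125 (array([511.3, 132.4]), array([79. , 12.5]), 87.1) [508.19 133.84  66.34]
 blue cap 68 [ 505.08 -246.37  127.46]
```

View pics/rect.png

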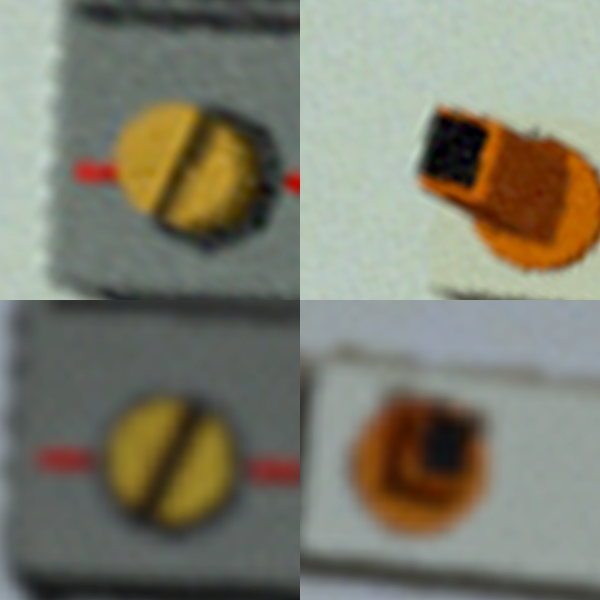

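Run:
```python
from h import *
np.set_printoptions(precision=2,suppress=True)
D=np.deg2rad
for p,ys in(([430,136,220],(-2.9,)),([582,129,205],(-25,-60,-95,-100,155,120,85,80)),([515,-160.5,111],(-14.5,165.5,75.5,-104.5))):
    for y in ys:
        q=kinematics.ik(p,rot(D(y))); print(p,y,None if q is None else np.array(q))
u=np.array([np.cos(D(-2.9)),np.sin(D(-2.9)),0])
home=np.array([539.8,130.9,0])
st=home-u*100
grip(0.0,20)
robot.movep([*st[:2],220],rot(D(-2.9)))
print(readout.observe()["t"],readout.observe()["contact_force"])
robot.servo_line([*st[:2],52],feed=150)
f0=np.array(readout.observe()["contact_force"])
def push(k,feed):
    robot.servo_line([*(home-u*k)[:2],52],feed=feed)
    s=readout.observe();f=(np.array(s["contact_force"])-f0)@u;print(k,round(f,1),s["tcp_pos"]);return f
push(45,80)
k=25
push(k,40)
while k>-5:
    k-=2
    if abs(push(k,30))>9:break
print(readout.observe()["t"])
for n in("side","top"):
    snap(n,f"pics/{n}1.png");print(n,[(a["xy"],a["p"]) for a in mark_of(n,"carriage_front")[:1]])
```

```text
[430, 136, 220] -2.9 [ 0.52  0.29 -1.02  2.02  0.3   0.98 -2.28]
[582, 129, 205] -25 [ 0.19  0.48 -0.62  1.73  0.32  1.04 -2.54]
[582, 129, 205] -60 [-1.06  0.62  1.12  1.81 -0.62  1.12 -2.34]
[582, 129, 205] -95 [ 0.57  0.83 -1.32  1.7   0.84  1.3   2.12]
[582, 129, 205] -100 [ 0.57  0.83 -1.32  1.7   0.84  1.3   2.04]
[582, 129, 205] 155 [ 0.46  0.65 -1.05  1.71  0.61  1.15  0.37]
[582, 129, 205] 120 [ 0.43  0.62 -0.99  1.71  0.56  1.13 -0.2 ]
[582, 129, 205] 85 [ 0.42  0.6  -0.97  1.71  0.55  1.12 -0.8 ]
[582, 129, 205] 80 [ 0.43  0.61 -0.99  1.71  0.56  1.13 -0.9 ]
[515, -160.5, 111] -14.5 [ 0.39  0.44 -0.19  1.95  0.12  0.76 -1.69]
[515, -160.5, 111] 165.5 [ 0.76  0.53 -0.66  1.93  0.44  0.83  1.18]
[515, -160.5, 111] 75.5 [ 0.64  0.49 -0.51  1.94  0.33  0.79 -0.3 ]
[515, -160.5, 111] -104.5 [-0.67  0.89  1.34  2.02 -1.    1.13 -2.26]
5.6 [-0.68 -0.1   0.32]
45 -0.4 [494.46 133.23  51.89]
25 -1.2 [515.36 132.18  52.03]
23 -0.3 [516.93 132.1   52.02]
21 -1.3 [518.8  131.95  51.97]
19 -2.1 [520.94 131.84  51.95]
17 -0.7 [523.04 131.72  51.94]
15 -1.1 [525.05 131.61  51.97]
13 -1.5 [527.07 131.49  52.01]
11 -0.6 [529.06 131.41  51.99]
9 -6.3 [529.42 131.36  51.91]
7 -11.3 [529.44 131.34  51.84]
10.6083
side [([235.7, 186.8], 0.54)]
top [([341.5, 215.7], 0.28)]
```

Run:
```python
from h import *
np.set_printoptions(precision=2,suppress=True)
D=np.deg2rad
s=readout.observe();p=np.array(s["tcp_pos"])
robot.servo_line([p[0]-60,p[1]+3,52],feed=150)
robot.servo_line([p[0]-60,p[1]+3,230],feed=250)
c=np.array([515,-160.8])
robot.movep([*c,190],rot(D(75.5)))
grip(0.55)
for n in("side","top"):print(n,[(a["xy"],a["p"]) for a in (snap(n),mark_of(n,"carriage_front"))[1][:1]])
robot.servo_line([*c,89],feed=120)
grip(0.0,5);robot.hold(.3);s=readout.observe();print(s["grip_width"]*92,s["grip_force"],s["contact_force"],s["wrist_torque"])
grip(0.55)
robot.servo_line([*c,135],feed=150)
robot.servo_line([*c,135],feed=100,rotation=rot(D(165.5)))
robot.servo_line([*c,89],feed=120)
grip(0.0,8);robot.hold(.3);s=readout.observe();print(s["grip_width"]*92,s["grip_force"],s["contact_force"],s["wrist_torque"],s["joints"],s["tcp_pos"],s["t"])
for n in("side","top"):snap(n,f"pics/{n}2.png")
a=cv2.imread("pics/side2.png")[90:350,170:440];b=cv2.imread("pics/top2.png")[130:260,180:380]
cv2.imwrite("pics/s2.png",np.hstack([cv2.resize(a,(400,385)),cv2.resize(b,(400,385))]))
```

```text
side [([237.5, 186.4], 0.49)]
top [([227.4, 202.7], 0.76)]
26.090387847207296 4.996446222066879 [-0.77 -0.04  5.27] [-0.18  0.19  0.03]
22.1694274597634 8.000266402959824 [-1.26 -1.49  4.71] [-0.18  0.11 -0.  ] [ 1.13  0.95 -1.29  1.92  1.03  1.15  0.73] [ 515.17 -160.96   89.32] 20.6667
```

View pics/s2.png

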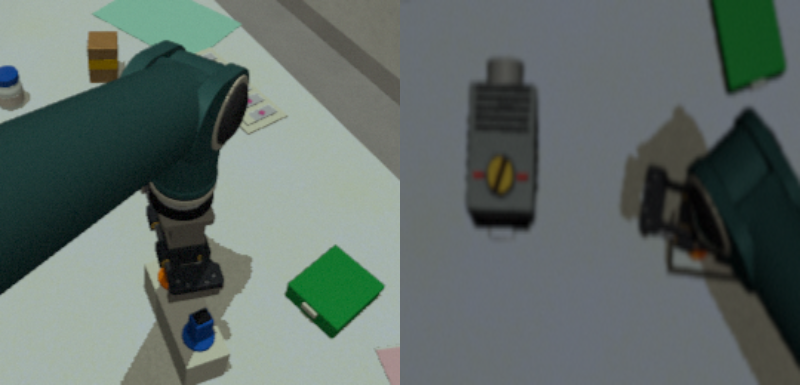

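Both grasps read 26 and 22 mm, so the driver is centred with its flats on the pads, and the carriage plate sits against the house. Next: lift and hover above the screw.

Run:
```python
from h import *
np.set_printoptions(precision=2,suppress=True)
D=np.deg2rad
grip(0.0,50);p=np.array(readout.observe()["tcp_pos"])
robot.servo_line([p[0],p[1],150],feed=80)
robot.servo_line([p[0],p[1],250],feed=200)
s=readout.observe();print(s["contact_force"],s["wrist_torque"],s["grip_width"]*92)
robot.servo_line([582.7,128.7,230],feed=200,rotation=rot(D(154.5)))
robot.servo_line([582.7,128.7,192],feed=80)
s=readout.observe();print(s["contact_force"],s["wrist_torque"],s["joints"],s["tcp_pos"],s["t"])
for y in(120,85,80):print(kinematics.ik([582.7,128.7,175],rot(D(y))))
for n in("side","top"):
    snap(n,f"pics/{n}3.png")
    for q in("driver","screw_slot"):print(n,q,[(a["xy"],round(a["p"],2)) for a in mark_of(n,q)[:2]],proj(n,[582.7,128.7,111 if q=="driver" else 99]))
a=cv2.imread("pics/side3.png")[110:230,190:340];b=cv2.imread("pics/top3.png")[150:230,190:290]
cv2.imwrite("pics/s3.png",np.hstack([cv2.resize(a,(400,320)),cv2.resize(b,(400,320))])*1.3)
```

```text
[-0.44 -0.03 -2.09] [ 0.01 -0.12 -0.03] 21.82224753631511
[-0.8   0.32 -0.04] [ 0.06 -0.19  0.04] [ 0.55  0.8  -1.26  1.71  0.81  1.25  0.22] [582.66 128.93 191.88] 24.8167
[ 0.49  0.74 -1.12  1.73  0.73  1.15 -0.32]
[ 0.43  0.67 -1.    1.73  0.62  1.09 -0.86]
[ 0.42  0.66 -0.98  1.74  0.61  1.09 -0.94]
side driver [([289.6, 312.9], 0.71), ([254.9, 166.8], 0.66)] [257.39 167.  ]
side screw_slot [([257.1, 171.1], 0.59), ([258.0, 167.0], 0.49)] [257.42 170.38]
top driver [] [229.79 187.79]
top screw_slot [([228.4, 189.7], 0.54)] [230.01 188.49][ WARN:0@6.892] global loadsave.cpp:1063 imwrite_ Unsupported depth image for selected encoder is fallbacked to CV_8U.
```

View pics/s3.png

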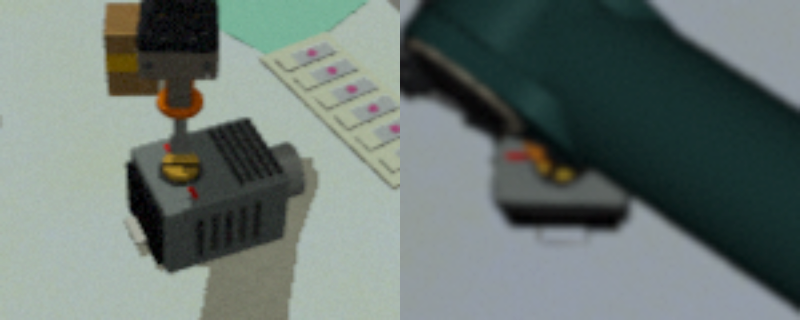

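The side view shows the blade right over the brass head (~[180,160]), with the carriage home. Next: descend under force control.

Run:
```python
from h import *
np.set_printoptions(precision=2,suppress=True)
f0=np.array(readout.observe()["contact_force"]);z=184
robot.servo_line([582.7,128.7,z],feed=40)
while z>171:
    z-=1.5
    robot.servo_line([582.7,128.7,z],feed=20)
    s=readout.observe();f=np.array(s["contact_force"])-f0;print(z,np.array(s["tcp_pos"]),f,np.array(s["wrist_torque"]))
    if f[2]>7:break
print(s["t"]);snap("side","pics/side4.png")
```

```text
182.5 [582.69 128.68 182.46] [-0.64  0.56 -0.15] [ 0.01 -0.13 -0.02]
181.0 [582.69 128.68 180.93] [-0.16  0.35 -0.07] [ 0.   -0.17  0.01]
179.5 [582.65 128.67 179.4 ] [-0.95  0.91 -0.75] [-0.03 -0.17  0.  ]
178.0 [582.63 128.66 177.85] [0.1  1.01 0.75] [ 0.04 -0.13 -0.03]
176.5 [582.65 128.66 176.37] [-0.21  0.28 -1.14] [ 0.02 -0.17 -0.03]
175.0 [582.64 128.64 174.89] [-0.83  0.96 -1.03] [-0.01 -0.15 -0.  ]
173.5 [582.66 128.71 173.44] [0.27 0.58 0.08] [ 0.02 -0.13  0.03]
172.0 [582.78 128.81 173.19] [-2.72 -1.2   7.95] [-0.42  0.41 -0.  ]
27.4667
```

Run:
```python
from h import *
np.set_printoptions(precision=2,suppress=True)
y=154.5
robot.servo_line([582.7,128.7,172.6],feed=20)
t0=readout.observe()["wrist_torque"][2]
while y>68:
    y-=6 if y>100 else 3
    robot.servo_line([582.7,128.7,172.6],feed=30,rotation=rot(np.deg2rad(y)))
    s=readout.observe();R=Ro.from_rotvec(s["tcp_rot"]).as_matrix()
    print(y,round(np.rad2deg(np.arctan2(R[1,0],R[0,0])),1),np.array(s["tcp_pos"]),np.array(s["contact_force"]),np.array(s["wrist_torque"]),s["t"])
    if abs(s["wrist_torque"][2]-t0)>0.6:break
    if s["t"]>45: break
robot.hold(.4)
print(s["grip_width"]*92)
snap("side","pics/side5.png");snap("top","pics/top5.png")
a=cv2.imread("pics/side5.png")[110:230,190:340];b=cv2.imread("pics/top5.png")[150:230,190:290]
cv2.imwrite("pics/s5.png",np.hstack([cv2.resize(a,(400,320)),cv2.resize(b,(400,320))]))
```

```text
148.5 148.6 [582.95 128.83 173.22] [-0.54 -1.06  6.24] [-0.26  0.23 -0.02] 28.025
142.5 142.6 [582.59 128.43 173.23] [-1.85 -1.32  6.61] [-0.6   0.57  0.02] 28.2833
136.5 136.6 [582.55 128.39 173.19] [-2.57 -2.42  7.69] [-0.63  0.57  0.03] 28.5417
130.5 130.6 [582.55 128.38 173.21] [-2.34 -1.92  8.42] [-0.62  0.6   0.02] 28.8
124.5 124.6 [582.55 128.43 173.21] [-2.81 -2.05  7.43] [-0.61  0.63  0.07] 29.0583
118.5 118.6 [582.53 128.43 173.21] [-2.02 -1.68  7.53] [-0.61  0.59  0.08] 29.3167
112.5 112.6 [582.54 128.4  173.21] [-1.34 -1.49  7.21] [-0.64  0.62  0.06] 29.575
106.5 106.6 [582.55 128.43 173.21] [-2.45 -2.29  8.3 ] [-0.68  0.57  0.04] 29.8333
100.5 100.6 [582.56 128.45 173.21] [-2.62 -1.68  8.7 ] [-0.6   0.67  0.05] 30.0917
94.5 94.6 [582.56 128.45 173.21] [-2.17 -1.95  6.61] [-0.63  0.68  0.02] 30.35
91.5 91.6 [582.57 128.44 173.21] [-2.37 -1.    8.15] [-0.69  0.72  0.08] 30.6
88.5 88.6 [582.56 128.42 173.2 ] [-1.84 -1.79  8.62] [-0.67  0.67  0.12] 30.85
85.5 85.6 [582.56 128.43 173.18] [-3.51 -1.37  7.29] [-0.58  0.66  0.1 ] 31.1
82.5 82.6 [582.56 128.46 173.19] [-2.85 -1.39  7.24] [-0.65  0.67  0.1 ] 31.35
79.5 79.6 [582.57 128.43 173.2 ] [-3.11 -1.59  7.6 ] [-0.64  0.69  0.07] 31.6
76.5 76.6 [582.58 128.43 173.21] [-2.51 -1.8   7.09] [-0.64  0.66  0.15] 31.85
73.5 73.7 [582.58 128.45 173.22] [-2.48 -0.93  8.74] [-0.62  0.7   0.17] 32.1
70.5 70.7 [582.53 128.51 173.23] [-1.95 -1.52  7.54] [-0.6   0.69  0.41] 32.35
67.5 67.8 [582.52 128.52 173.23] [-2.22 -2.17  8.26] [-0.7   0.66  0.67] 32.6
21.347599205478957
```

View pics/s5.png

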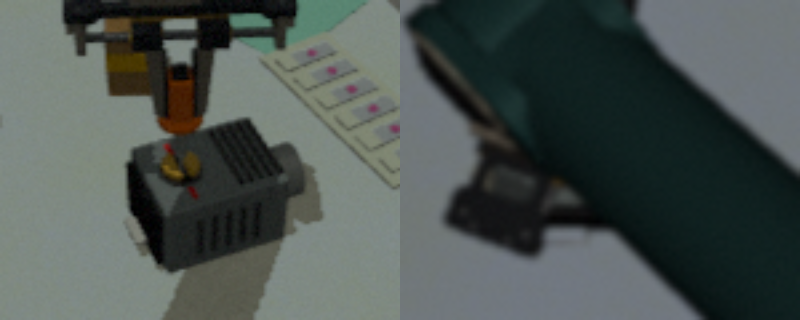

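The stop is reached: torque climbed from 0.1 to 0.67 N m, and the slot is in line with the red marks at ~[180,165]. Next: relax the twist, lift out, check the screw, and return the driver.

Run:
```python
from h import *
np.set_printoptions(precision=2,suppress=True)
D=np.deg2rad
robot.servo_line([582.6,128.5,173.0],feed=30,rotation=rot(D(76)))
s=readout.observe();print(s["wrist_torque"])
robot.servo_line([582.6,128.5,195],feed=40)
robot.servo_line([582.6,128.5,250],feed=150)
robot.servo_line([515.2,-161,250],feed=170,rotation=rot(D(165.5)))
s=readout.observe();print(s["t"],s["contact_force"],s["grip_width"]*92,s["joints"])
a=cv2.imread
for n in("side","top"):snap(n,f"pics/{n}6.png")
a=a("pics/side6.png")[110:330,190:400];b=cv2.imread("pics/top6.png")[150:230,190:290]
cv2.imwrite("pics/s6.png",np.hstack([cv2.resize(a,(458,480)),cv2.resize(b,(340,480))]))
```

```text
[-0.34  0.37  0.08]
36.5167 [ 1.33  0.08 -1.08] 21.643087366766206 [ 1.22  0.76 -1.46  1.79  0.78  1.34  0.89]
```

View pics/s6.png

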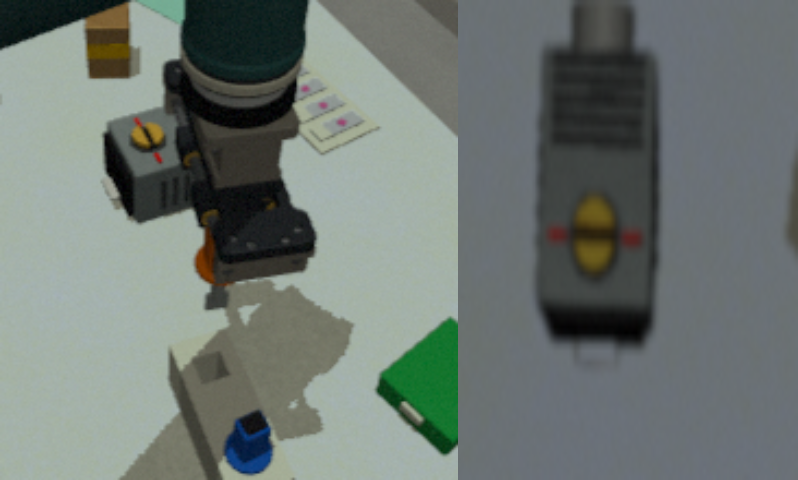

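The slot now lies along the red marks (top crop [595,235]), so the screw is at its stop. The driver is upright above its empty hole (side crop [213,367]). Next: insert and release.

Run:
```python
from h import *
np.set_printoptions(precision=2,suppress=True)
robot.servo_line([515.2,-161,160],feed=150)
f0=np.array(readout.observe()["contact_force"])
for z in(145,135,120,105,97,93,91,90):
    robot.servo_line([515.2,-161,z],feed=60)
    s=readout.observe();f=np.array(s["contact_force"])-f0;print(z,s["tcp_pos"],f)
    if np.linalg.norm(f)>12:print("stop");break
else:
    grip(0.55);robot.hold(.3)
    robot.servo_line([515.2,-161,200],feed=120)
    robot.movep([430,-330,330],rot(np.deg2rad(165.5)))
print(readout.observe()["t"])
from fit import cloud
for n in("side","top"):
    im,d=snap(n,f"pics/{n}7.png");X=cloud(n,im,d);m=(np.hypot(X[...,0]-515,X[...,1]+161)<25)&(X[...,2]>119)&(X[...,2]<140)&(d>0);print(n,m.sum(),X[m].mean(0),X[m][:,2].max())
a=cv2.imread("pics/side7.png")[110:350,190:400];b=cv2.imread("pics/top7.png")[150:250,190:390]
cv2.imwrite("pics/s7.png",np.hstack([cv2.resize(a,(350,400)),cv2.resize(b,(450,225)).copy() if 0 else cv2.copyMakeBorder(cv2.resize(b,(450,225)),0,175,0,0,0)]))
```

```text
145 [ 515.07 -161.02  144.79] [-0.42  0.56 -0.44]
135 [ 514.96 -160.94  134.56] [-0.07  0.12 -0.43]
120 [ 514.95 -160.86  119.55] [ 0.45  1.08 -0.76]
105 [ 514.99 -160.88  104.6 ] [ 0.17 -0.23 -0.5 ]
97 [ 514.96 -160.95   96.61] [-0.09  0.25 -0.52]
93 [ 515.06 -161.01   92.8 ] [ 0.2   0.31 -0.42]
91 [ 515.14 -161.01   90.93] [-0.45  0.23 -1.12]
90 [ 515.18 -160.99   89.96] [-0.51  0.21 -0.92]
42.7917<stdin>:16: RuntimeWarning: Mean of empty slice.
  ret = um.true_divide(
Traceback (most recent call last):
ValueError: zero-size array to reduction operation maximum which has no identity
```

Side view is occluded by the arm; I move it aside to look.

Run:
```python
from fit import *
np.set_printoptions(precision=2,suppress=True)
robot.goto_joints([1.265,0.468,-0.012,1.603,0.006,1.071,-0.056])
print(readout.observe()["t"])
for n in("side","top"):
    im,d=snap(n,f"pics/{n}8.png");X=cloud(n,im,d);m=(np.hypot(X[...,0]-515,X[...,1]+161)<25)&(X[...,2]>119)&(X[...,2]<140)&(d>0);print(n,m.sum(),X[m].mean(0) if m.any() else 0)
a=cv2.imread("pics/side8.png")[110:350,170:400];b=cv2.imread("pics/top8.png")[150:250,190:390]
cv2.imwrite("pics/s8.png",np.hstack([cv2.resize(a,(350,400)),cv2.copyMakeBorder(cv2.resize(b,(450,225)),0,175,0,0,0)]))
```

```text
44.3583
side 132 [ 511.96 -163.4   126.57]
top 69 [ 515.23 -157.23  125.93]
```

View pics/s8.png

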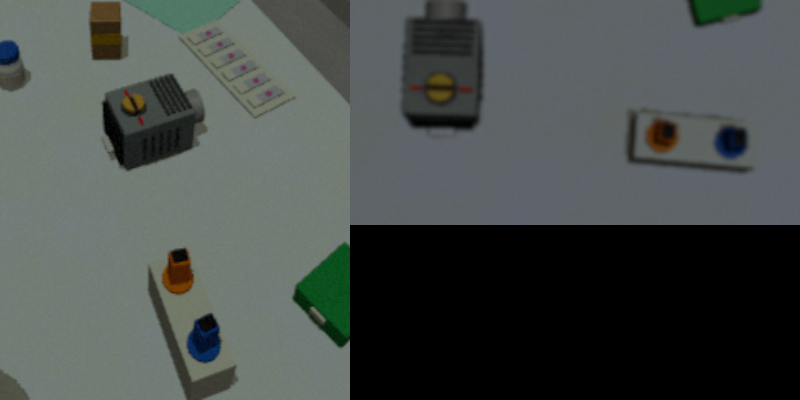

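The driver stands upright in its hole with the cap at its original height and position. The carriage is home and the screw is aligned with the marks.

```bash
python3 -c "
from cell import *
print(ticket.job_done())"
```

```text
the job is handed in; nothing more can be done
None
```

I pushed the carriage home, turned the screw to its stop in one go, put the driver back upright in its hole and let go, then handed the job in at about 44 s; no verdict came back.

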